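Free the last lid bolt of a glaze pressure tank

ROBOT

A 7-joint arm with a two-finger parallel gripper is mounted at the origin on the work surface. World frame = base frame: x ahead of the robot, y to its left, z up, the work surface at z = 0. Lengths are in m, angles in rad, forces in N, time in s.
With the tool pointing down it reaches from about 0.425 to 0.825 m from the base axis. Payload 3.6 kg.
Tool frame: the origin (TCP) lies at the very end of the fingers, on their centre line; the grasp point (between the pads) lies 19 mm behind it; z points along the fingers, x is the direction in which the jaws open and shut, and the axes are right-handed (so a half turn about z gives the same grasp; the last joint's range is limited). The gripper opens to 93 mm and grips with 3 to 60 N. Pads are 15 mm wide; open, the fingers measure 128 mm over their backs; the gripper's body (75 mm by 188 mm) begins 65 mm behind the grasp point.
Start: joints at [-1.29, 0.615, -0.013, 1.423, 0.008, 1.103, -0.04], TCP at [0.197, 0.619, 0.219] pointing down, gripper open.
Joint ranges: [-3.12, 3.12], [-0.3, 2.06], [-1.34, 1.32], [0.26, 2.42], [-1.36, 4.5], [0.01, 1.98], [-2.84, 2.84]. Speed limits (rad/s): [2.79, 2.79, 3.14, 3.14, 3.14, 3.14, 3.14].

INTERFACE

Orientations are given as [roll, pitch, yaw] about the fixed x, y, z axes, in that order (R = Rz(yaw) Ry(pitch) Rx(roll)).
In Python, from plant import * gives the robot as it stands.
- The arm moves only by the shell command python3 -m jog 'ROWS' [FORCE]. ROWS is text: rows parted by semicolons, each of 7 numbers parted by spaces: the opening in per cent of the stroke, from 0 (shut) to 100 (fully open), then the shift along the tool's x, y, z in m, then the turn, a rotation vector about the tool's x, y, z in rad. A call has 1 to 12 rows; each row shifts and turns the commanded pose from where the row before left it, along the tool's axes as they then stand; what a row does not reach is not made up. A row lasts 1/12 s, in which the tool goes at most 41.7 mm and 7.16 degrees, less where a joint would pass 70% of its speed; a pose out of reach is approached as far as the arm can. A call is refused whole if a number of a shift passes 0.0417 or a number of a turn 0.125, either way. A call with a gripper value outside its range is refused whole. The fingers move at their own pace and stop on an object; FORCE is the grip in N (left out, the last holds). Time passes only in rows, so rows that do not move let the fingers close. It gives the time, the measured TCP pose, the force and the opening at its end, in the units of the state.
- get_state(): the state, without advancing time (a new reading comes with each control period).
- camera(name): name is "side" or "top"; returns a dict with "pixels" (420x560x3 uint8, blue, green, red), "vfov" (degrees; the focal length in pixels is half the picture's height over the tangent of half this angle, whatever the lens; pixels are square), "cx", "cy" (the principal point, pixels), "origin" and "attitude" of the camera in the world. Camera axes: x right, y down, z forward; pixel columns grow to the right and rows downward; lengths in m; the calibration is good to about 2 mm. A picture is of the moment at which its call begins. There is no depth.
- close_job(): hands the job in, once; it reports no verdict.
The state is a dict: "time_s": time; "q": joint angles; "qd": joint speeds; "joint_efforts": joint torques, N m; "tool_pos": TCP position; "tcp_rot": TCP orientation; "contact_force": force on the tool from outside, world axes, zero at the start; "ft_torque": the same for the moment, N m; "grip_width": finger opening in m.
Only numpy, scipy, OpenCV 4.12 (cv2) and the standard library are available. Lean on these libraries where they do the work, as an engineer would, in place of code of your own. Each camera call takes 0.05 s, during which the arm holds its last target.

TASK

The glaze spray tank has been vented and three of its four lid bolts already hang open; free the last one, the one still upright at the rim. Back its wing nut off by feel until it just clears the lips of the lug, going no more than a sixth of a turn beyond that so that the lid can be clamped up again quickly, then swing the bolt out of the slotted lug so that it hangs down outside the tank. Never pry the bolt while the nut is still caught on the lug, do not lean on the lid, and leave the things standing around undisturbed.

Things in the scene. Friction and masses are not known exactly. Their poses are not given: they have to be found in the camera images.
- tank: bright metal pressure tank, 220 mm across, standing firm on the bench; origin at the centre of its foot on the bench top, z up. Four swing bolts on a circle of 135 mm radius; the one still closed lies in the tank's own -x direction, the three others hang open.
- lid_middle (a point): mark on the tank's axis, 212 mm above the bench, about the top of the domed lid. The lid is a 238 mm disc, its flat edge 199 to 205 mm above the bench; it floats on a soft rubber gasket and rises 0.5 to 5 mm as the nut is slackened. On it: a lifting handle just past the middle, up to 247 mm above the bench; gauge, relief valve and air nipple on the half away from the closed bolt, up to 288 mm.
- wing_nut: cast wing nut on the closed bolt; origin on the bolt axis in its flat lower face, z towards the bolt's free end, x along the wings. Boss 20 mm across, 12 mm high. Wings 62 mm over the tips, 37 mm high: each 11 mm thick from 5.5 to 16 mm off the axis (up to 27 mm high), then a round ear 8 mm thick, 20 mm across, centred 21 mm out and 27 mm up. The bolt shows between the wings.
- bolt_end (a point): free end of the closed bolt, 10 mm thick, 98.5 mm from its pin. Coarse right-hand thread: the nut climbs 6 mm per turn, anticlockwise from above. It starts tight (up to 0.3 N m to turn); once the gasket is unloaded it still drags 0.15 N m and stays where left. The thread runs on until the nut's lower face is 84 mm from the pin.
- bolt_pivot (a point): hinge pin of the closed bolt, on a fork on the tank's side 135 mm above the bench; z towards the bolt's free end, -x away from the tank; the bolt swings in this x-z plane. The nut's lower face starts 73 to 74.2 mm from here along z.
- lug (a point): mark fixed to the tank on the closed bolt's axis, 75 mm above the pin. The lid's lug has its seat 0.4 mm below to 3.2 mm above it once the gasket is unloaded. Lug: two prongs beside the bolt, slot 14 mm wide, open outwards, with 3 mm high lips across the ends, 11 to 13 mm outside the axis. The nut is held until its face is 2 to 3 mm above the seat, clear at 3.5; over 4.6 is too slack.
- swing_bolt (a joint): tilt of the closed bolt about its pin, rad: 0 upright, growing outwards and down; past about 0.3 it falls by itself, to hang on its stop at 2.7; below that it stays where left. While the nut is held by the lips the bolt stops within 0.1 rad: try it with a light push only, under 8 N at the nut. A clear bolt swings with 1 N; one just clear drags on the yielding lid with a few N.
- glaze_bowl: bystander: loose clay-coloured bowl, 130 mm across, 60 mm high; origin under its centre.
- glaze_jar: bystander: loose cream jar with a metal cap, 84 mm across, 120 mm high; origin under its centre.
- glaze_brush: bystander: loose flat brush with a wooden handle lying on the bench; origin under it, x along it.
- bisque_cup: bystander: loose clay-coloured cup, 76 mm across, 85 mm high; origin under its centre.

How it is judged:
By the outcome, as a careful person would: the job done as asked, in the order asked, and still so for the second after the job is handed in, with the robot touching nothing.
It also fails if it takes over 72 s, if anything falls off the work surface, if the arm or the gripper's body presses on something with over 40 N, if the wrist force passes 120 N, or if a joint passes its speed limit or range.

## Working session

There is one attempt and no reset: what is moved stays moved. The work goes in short steps, Python scripts to look and compute and a shell command to move; the robot and the scene stay as the last step left them, time stands still between calls to the robot, and variables do not carry over. Pictures are saved under pics/ and viewed, and the job is handed in when it is done.

```bash
ls; mkdir -p pics; python3 - <<'E'
from plant import *
import cv2
s=get_state();print({k:s[k] for k in ('time_s','tool_pos','tcp_rot','contact_force','ft_torque','grip_width')})
for n in('side','top'):
    c=camera(n);cv2.imwrite(f'pics/{n}0.png',c['pixels']);print(n,c['vfov'],c['cx'],c['cy'],c['origin'],c['attitude'],[k for k in c])
E
```

```text
pics
{'time_s': 0.0, 'tool_pos': array([0.19666109, 0.61870398, 0.21749953]), 'tcp_rot': array([3.14154261e+00, 2.54387028e-03, 1.26306745e+00]), 'contact_force': array([ 0.70527348, -0.55391182,  0.11984651]), 'ft_torque': array([-0.02256073, -0.00900767,  0.03663832]), 'grip_width': 0.09283488884005824}
side 49.35821344458196 277.6193612512442 208.66340856866975 [ 0.22613111 -1.04467749  0.79930757] [-2.13352096 -0.00954446 -0.26936743] ['pixels', 'vfov', 'cx', 'cy', 'origin', 'attitude']
top 48.027679549898195 278.85653846115684 216.80953514847283 [ 0.41751101 -0.02175484  1.70897258] [-3.07760783 -0.00771102 -1.5656978 ] ['pixels', 'vfov', 'cx', 'cy', 'origin', 'attitude']
```

View pics/side0.png

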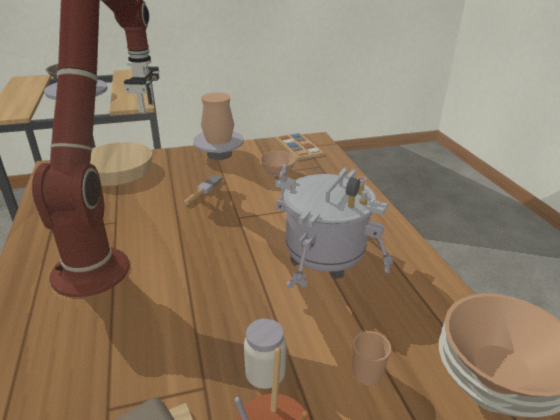

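View pics/top0.png

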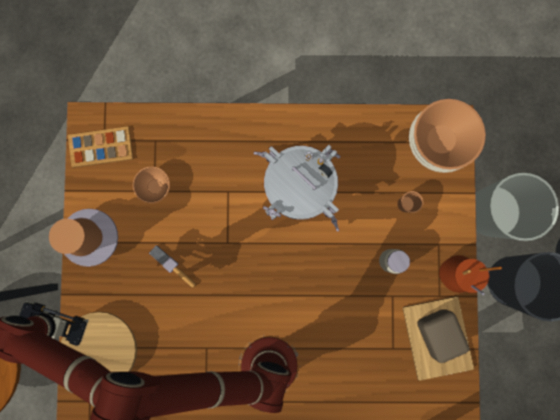

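```bash
python3 - <<'E'
import cv2
a=cv2.imread('pics/side0.png')[145:300,250:410];cv2.imwrite('pics/s0z.png',cv2.resize(a,None,fx=4.8,fy=3.8*4.8/3.8*.8,interpolation=cv2.INTER_CUBIC)[:600])
a=cv2.imread('pics/top0.png')[130:245,240:360];cv2.imwrite('pics/t0z.png',cv2.resize(a,None,fx=5,fy=5,interpolation=cv2.INTER_CUBIC))
E
```

```text
(no output)
```

View pics/s0z.png

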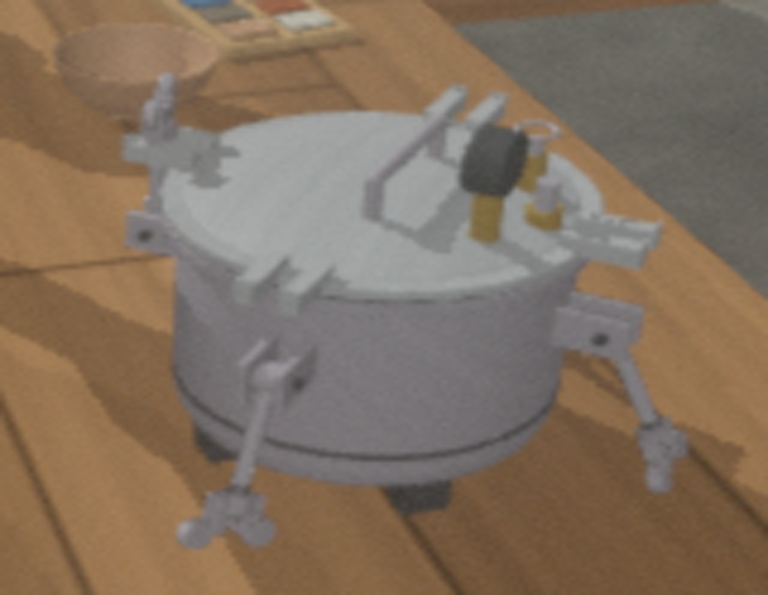

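View pics/t0z.png

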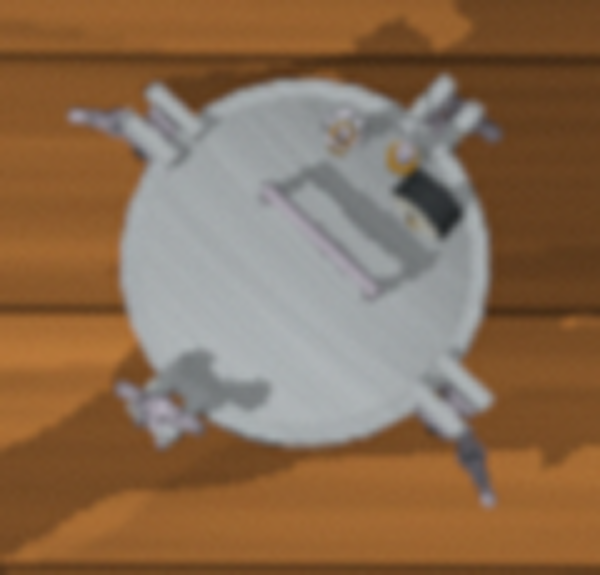

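```bash
cat > h.py <<'E'
import numpy as np, cv2
from scipy.spatial.transform import Rotation as R
CAL={'side':(49.35821344458196,277.6193612512442,208.66340856866975,[ 0.22613111,-1.04467749,0.79930757],[-2.13352096,-0.00954446,-0.26936743]),
'top':(48.027679549898195,278.85653846115684,216.80953514847283,[ 0.41751101,-0.02175484,1.70897258],[-3.07760783,-0.00771102,-1.5656978 ])}
def cam(n):
    v,cx,cy,o,a=CAL[n];f=210/np.tan(np.radians(v/2));return f,cx,cy,np.array(o),R.from_euler('xyz',a).as_matrix()
def ray(n,u,v):
    f,cx,cy,o,M=cam(n);d=M@np.array([(u-cx)/f,(v-cy)/f,1]);return o,d/np.linalg.norm(d)
def plane(n,u,v,z):
    o,d=ray(n,u,v);return o+d*(z-o[2])/d[2]
def proj(n,p):
    f,cx,cy,o,M=cam(n);c=M.T@(np.array(p)-o);return np.array([cx+f*c[0]/c[2],cy+f*c[1]/c[2]])
def tri(a,b):
    o1,d1=ray('side',*a);o2,d2=ray('top',*b)
    A=np.array([[d1@d1,-d1@d2],[d1@d2,-d2@d2]]);t=np.linalg.solve(A,[(o2-o1)@d1,(o2-o1)@d2])
    p,q=o1+t[0]*d1,o2+t[1]*d2;return (p+q)/2,np.linalg.norm(p-q)
E
python3 - <<'E'
from h import *
t=cv2.imread('pics/top0.png');s=cv2.imread('pics/side0.png')
# lid: gray mask
hsv=cv2.cvtColor(t,cv2.COLOR_BGR2HSV);m=((hsv[...,1]<45)&(hsv[...,2]>100)).astype(np.uint8)
m[:, :240]=0;m[:,360:]=0;m[:130]=0;m[245:]=0
m2=cv2.morphologyEx(m,cv2.MORPH_CLOSE,np.ones((9,9)));m2=cv2.morphologyEx(m2,cv2.MORPH_OPEN,cv2.getStructuringElement(2,(31,31)))
c=max(cv2.findContours(m2,0,1)[0],key=cv2.contourArea);print(cv2.fitEllipse(c))
(u,v),_,_=cv2.fitEllipse(c);C=plane('top',u,v,.205);print('tank',C)
f=lambda u,v:(250+u/4.8,145+v/3.84)
g=lambda u,v:(240+u/5,130+v/5)
print('base check',proj('top',[0,0,0]),proj('side',[0,0,0]),proj('top',[.197,.619,.219]),proj('side',[.197,.619,.219]))
print('bolt top',tri(f(166,78),g(160,410)))
print('lug marks at z .235', [plane('top',*g(*p),.240) for p in((122,388),(195,428),(160,410))])
for th in np.radians([30,40,45,50,60]):
  for z in (.135,.210,.2335): pass
  B=C[:2]-.135*np.array([np.cos(th),np.sin(th)])
  print(np.degrees(th),B,[proj(n,[*B,z]).round(1) for n in('side','top') for z in (.135,.21,.2335)])
E
```

```text
((300.3860168457031, 181.949951171875), (74.22052001953125, 75.09835815429688), 74.97974395751953)
tank [ 0.62657818 -0.10147869  0.205     ]
base check [268.44947521 364.46141116] [ 89.6987055  270.94281514] [ 69.08189358 316.90557211] [146.24400013 108.15704688]
bolt top (array([ 0.53032658, -0.01246113,  0.25508305]), np.float64(0.00992988594485712))
lug marks at z .235 [array([0.54028664, 0.01273805, 0.24      ]), array([ 0.5154789 , -0.03303111,  0.24      ]), array([ 0.52662955, -0.01110113,  0.24      ])]
29.999999999999996 [ 0.50966475 -0.16897869] [array([291.3, 237.6]), array([292.1, 212.1]), array([292.4, 203.7]), array([319.4, 219.6]), array([321.6, 218.3]), array([322.3, 217.8])]
40.0 [ 0.52316218 -0.18825501] [array([298.9, 241.2]), array([300. , 215.6]), array([300.3, 207.1]), array([325.1, 215.7]), array([327.6, 214.1]), array([328.4, 213.6])]
45.0 [ 0.53111877 -0.1969381 ] [array([303.1, 242.8]), array([304.3, 217. ]), array([304.7, 208.6]), array([327.7, 213.3]), array([330.3, 211.6]), array([331.2, 211.1])]
50.0 [ 0.53980186 -0.20489469] [array([307.5, 244.1]), array([308.9, 218.3]), array([309.4, 209.9]), array([330.1, 210.7]), array([332.8, 208.9]), array([333.7, 208.3])]
59.99999999999999 [ 0.55907818 -0.21839212] [array([316.8, 246.1]), array([318.6, 220.3]), array([319.2, 211.8]), array([334.1, 205. ]), array([337. , 202.9]), array([338. , 202.2])]
```

```bash
python3 - <<'E'
import cv2
t=cv2.imread('pics/top0.png');s=cv2.imread('pics/side0.png')
cv2.imwrite('pics/t1.png',cv2.resize(t[195:232,252:302],None,fx=16,fy=16,interpolation=cv2.INTER_CUBIC))
cv2.imwrite('pics/s1.png',cv2.resize(s[160:215,265:315],None,fx=10,fy=10,interpolation=cv2.INTER_CUBIC))
E
```

```text
(no output)
```

View pics/t1.png

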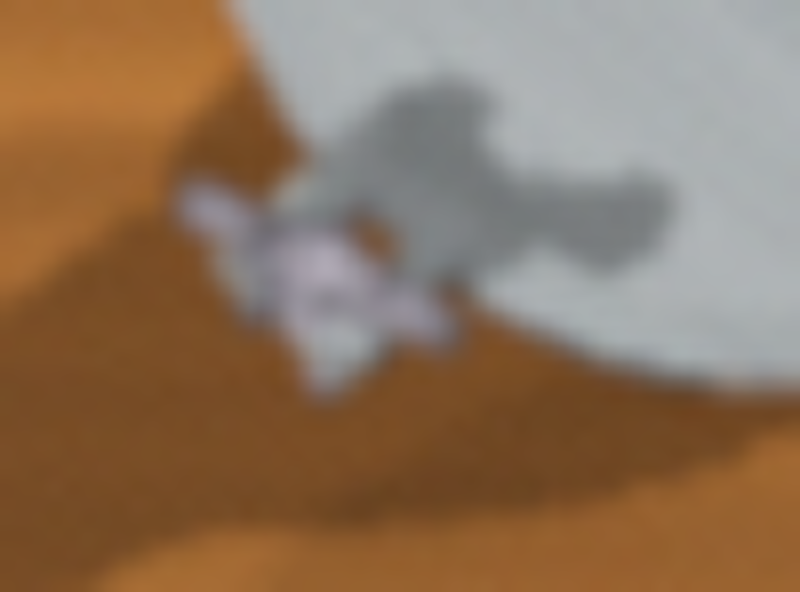

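View pics/s1.png

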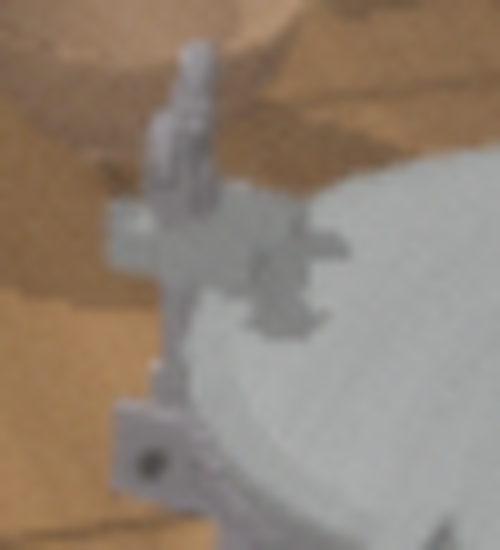

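```bash
python3 - <<'E'
from h import *
f=lambda u,v:(265+u/10-.45,160+v/10-.45)
g=lambda u,v:(252+u/16-.47,195+v/16-.47)
print('far ear',tri(f(198,65),g(210,208)));print('near ear',tri(f(165,150),g(430,322)))
a=plane('top',*g(183,192),.242);b=plane('top',*g(452,338),.242);print(a,b,(a+b)/2,np.linalg.norm(a-b),np.degrees(np.arctan2(*(a-b)[1::-1])))
C=np.array([.6266,-.1015])
k=lambda u,v:(240+u/5-.4,130+v/5-.4)
for n,p in dict(UR=(448,115),LR=(452,395),UL=(172,125)).items():
  P=plane('top',*k(*p),.205)[:2]-C;print(n,np.hypot(*P),np.degrees(np.arctan2(P[1],P[0])))
P=((a+b)/2)[:2]-C;print('nut',np.hypot(*P),np.degrees(np.arctan2(P[1],P[0])))
for th in (135,137,139,141):
  r=np.radians(th);B=C+.135*np.array([np.cos(r),np.sin(r)]);
  print(th,B,proj('side',[*B,.135]),proj('side',[*B,.2335]),proj('top',[*B,.2335]))
print(f(152,462),f(187,100),g(325,262))
E
```

```text
far ear (array([0.54129893, 0.01174626, 0.23990486]), np.float64(0.0016055657106680732))
near ear (array([ 0.51955277, -0.03143056,  0.23912748]), np.float64(0.0021927684927654403))
[0.54344554 0.01718634 0.242     ] [ 0.51518724 -0.03544966  0.242     ] [ 0.52931639 -0.00913166  0.242     ] 0.05974177927886403 61.770306200536275
UR 0.13349704899676743 -44.0518641370221
LR 0.12779287177805002 -131.9307724210149
UL 0.12274587514784305 44.03697255740439
nut 0.1341492154721225 136.4846199799992
135 [ 0.53114058 -0.00604058] [281.67352797 203.10836269] [282.20144164 171.59451845] [270.41045649 210.71114046]
137 [ 0.52786725 -0.00943022] [280.87168555 203.8831417 ] [281.36641615 172.31166421] [271.48404939 211.75721039]
139 [ 0.52471421 -0.01293203] [280.11826966 204.67714931] [280.58175139 173.04687592] [272.5938851  212.76551112]
141 [ 0.5216853  -0.01654175] [279.41450423 205.48969398] [279.84873526 173.79952667] [273.73860472 213.73478287]
(279.75, 205.75) (283.25, 169.55) (271.8425, 210.905)
```

```bash
python3 -m jog '100 0 0 -0.04 0 0 0;100 0 0 -0.04 0 0 0;100 0 0 -0.04 0 0 0;100 0 0 -0.04 0 0 0;100 -0.014 0.014 0 0 0 0;100 -0.0277 0.0281 0 0 0 0;100 -0.0277 0.0281 0 0 0 0;100 -0.0277 0.0281 0 0 0 0;100 -0.0277 0.0281 0 0 0 0;100 -0.0277 0.0281 0 0 0 0;100 -0.0277 0.0281 0 0 0 0;100 -0.0277 0.0281 0 0 0 0' 10; python3 -c "
from plant import *
print(get_state()['q'].round(3))"
```

```text
time_s: 1.1
tool_pos: [0.335, 0.3553, 0.3783]
tcp_rot: [-3.141, 0.001, 1.263]
contact_force: [-0.4, 0.7, -0.2]
grip_width: 0.0928
[-0.909  0.234  0.065  1.592 -0.016  1.316  0.421]
```

```bash
python3 -m jog '100 -0.0264 0.0269 0 0 0 0;100 -0.0264 0.0269 0 0 0 0;100 -0.0264 0.0269 0 0 0 0;100 -0.0264 0.0269 0 0 0 0;100 -0.0264 0.0269 0 0 0 0;100 -0.0264 0.0269 0 0 0 0;100 -0.0264 0.0269 0 0 0 0;100 -0.0264 0.0269 0 0 0 0;100 -0.0264 0.0269 0 0 0 0;100 -0.0264 0.0269 0 0 0 0;100 -0.0264 0.0269 0 0 0 0;100 0 0 0 0 0 0' 10; python3 -c "
from plant import *
print(get_state()['q'].round(3))"
```

```text
time_s: 2.1
tool_pos: [0.5301, -0.0183, 0.3778]
tcp_rot: [3.14, 0.007, 1.249]
contact_force: [-0.2, -0.7, 0.3]
grip_width: 0.093
[-0.237  0.317  0.325  1.495 -0.095  1.346  1.344]
```

```bash
python3 -m jog '100 0 0 0 0 0 .1227;100 0 0 0 0 0 .1227;100 0 0 0 0 0 .1227;100 0 0 0 0 0 .1227;100 0 0 0 0 0 .1227;100 0 0 0 0 0 .1227;100 0 0 0 0 0 .1227;100 0 0 0 0 0 .1227;100 0 0 0 0 0 .1227;100 0 0 0 0 0 .1227;100 0 0 0 0 0 .1227;100 0 0 0 0 0 .1227' 
python3 -m jog '100 0 0 0 0 0 .1227;100 0 0 0 0 0 .1227;100 0 0 0 0 0 .1227;100 0 0 0 0 0 .1227;100 0 0 0 0 0 .1227;100 0 0 0 0 0 .1227;100 0 0 0 0 0 .1227;100 0 0 0 0 0 .1227;100 0 0 0 0 0 .1227;100 0 0 0 0 0 .1227;100 0 0 0 0 0 .1227;100 0 0 0 0 0 .1227' 
python3 -m jog '100 0 0 0 0 0 .1227;100 0 0 0 0 0 .1227;100 0 0 0 0 0 .1227;100 0 0 0 0 0 0'; python3 - <<'E'
from plant import *
import cv2
print(get_state()['q'].round(3),get_state()['tool_pos'],get_state()['tcp_rot'])
for n in('side','top'):
    c=camera(n);cv2.imwrite(f'pics/{n}1.png',c['pixels'])
a=cv2.imread('pics/side1.png')[60:300,170:430];b=cv2.imread('pics/top1.png')[100:340,200:400]
import numpy as np
cv2.imwrite('pics/c1.png',cv2.resize(np.hstack([a,b]),None,fx=1.7,fy=1.7,interpolation=cv2.INTER_CUBIC))
E
```

```text
time_s: 3.1
tool_pos: [0.5283, -0.0085, 0.3781]
tcp_rot: [3.141, 0.001, -0.215]
contact_force: [-0.2, -0.6, 0.3]
grip_width: 0.0933
time_s: 4.1
tool_pos: [0.5283, -0.0084, 0.3782]
tcp_rot: [3.14, 0.0, -1.688]
contact_force: [-0.6, -0.5, 0.0]
grip_width: 0.0932
time_s: 4.43
tool_pos: [0.5285, -0.0083, 0.3779]
tcp_rot: [3.14, -0.001, -2.052]
contact_force: [0.9, 0.1, -0.5]
grip_width: 0.093
[-0.706  0.467  1.111  1.511 -0.419  1.426 -1.629] [ 0.52845186 -0.00830257  0.37790273] [ 3.14027141e+00 -1.15779829e-03 -2.05182543e+00]
```

View pics/c1.png

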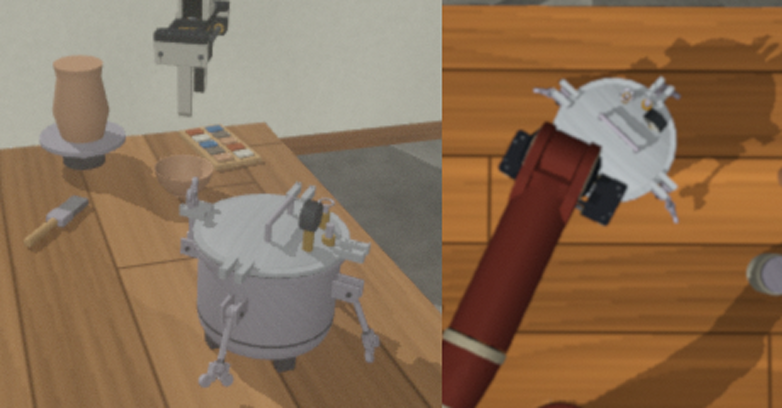

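```bash
python3 -m jog '100 0 0 .02 0 0 0;100 0 0 .03 0 0 0;100 0 0 .03 0 0 0;100 0 0 .025 0 0 0;100 0 0 0.02 0 0 0;100 0 0 0.012 0 0 0;100 0 0 0.008 0 0 0;100 0 0 0.006 0 0 0;100 0 0 0.004 0 0 0;100 0 0 0 0 0 0'; python3 - <<'E'
from plant import *
import cv2
import numpy as np
print(get_state()['q'].round(3),get_state()['tool_pos'],get_state()['tcp_rot'],get_state()['contact_force'])
a=camera('side')['pixels'];cv2.imwrite('pics/side2.png',a)
cv2.imwrite('pics/c2.png',cv2.resize(a[100:230,220:370],None,fx=4.5,fy=4.5,interpolation=cv2.INTER_CUBIC))
E
```

```text
time_s: 5.37
tool_pos: [0.5287, -0.0088, 0.2235]
tcp_rot: [3.141, -0.0, -2.049]
contact_force: [0.3, -0.2, 0.3]
grip_width: 0.0933
[-0.644  0.592  1.006  1.785 -0.563  1.083 -1.487] [ 0.52872304 -0.00884799  0.22348811] [ 3.14128581e+00 -1.46292798e-05 -2.04911555e+00] [ 0.33733894 -0.18851858  0.25210701]
```

View pics/c2.png

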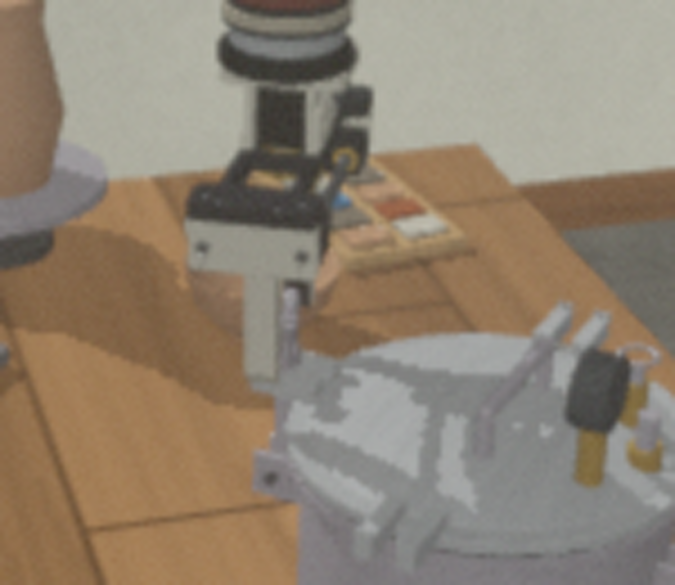

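```bash
python3 -m jog '60 0 0 0 0 0 0;60 0 0 0 0 0 0;60 0 0 0 0 0 0;60 0 0 0 0 0 0;60 0 0 0 0 0 0;60 0 0 0 0 0 0;60 0 0 0 0 0 0' 6; python3 - <<'E'
from plant import *
from h import proj
print(get_state()['ft_torque'],proj('side',[.507,-.05,.2235]))
E
```

```text
time_s: 6.0
tool_pos: [0.5293, -0.0081, 0.2239]
tcp_rot: [-3.141, 0.001, -2.049]
contact_force: [0.9, 2.5, 1.8]
grip_width: 0.0617
[ 0.41314277 -0.01724077 -0.00369892] [277.82800013 183.7715497 ]
```

```bash
cat > st.py <<'E'
from plant import *
import numpy as np
s=get_state();print('q',s['q'].round(2),'yaw',round(np.degrees(s['tcp_rot'][2]),1),'pos',(s['tool_pos']*1000).round(1),'F',s['contact_force'].round(1),'T',s['ft_torque'].round(3),'w',round(s['grip_width']*1000,1))
E
python3 -m jog '60 -0.0008 0 0 0 0 0;60 0 0 0 0 0 0;60 0 0 0 0 0 0' 30; python3 st.py;python3 -m jog '60 0 0 -0.00005 0 0 -0.06;60 0 0 -0.00005 0 0 -0.06;60 0 0 0 0 0 0' ; python3 st.py
```

```text
time_s: 6.25
tool_pos: [0.5293, -0.0081, 0.2239]
tcp_rot: [-3.141, 0.0, -2.05]
contact_force: [-0.4, 2.0, 3.2]
grip_width: 0.0609
q [-0.65  0.59  1.01  1.78 -0.56  1.08 -1.49] yaw -117.4 pos [529.3  -8.1 223.9] F [-0.4  2.   3.2] T [0.334 0.088 0.004] w 60.9
time_s: 6.5
tool_pos: [0.5293, -0.0082, 0.224]
tcp_rot: [-3.141, 0.001, -1.929]
contact_force: [0.3, 1.3, 2.9]
grip_width: 0.0609
q [-0.63  0.58  0.97  1.78 -0.54  1.07 -1.39] yaw -110.5 pos [529.3  -8.2 224. ] F [0.3 1.3 2.9] T [0.279 0.086 0.043] w 60.9
```

```bash
python3 -m jog '60 0 0 -0.0001 0 0 -0.105;60 0 0 -0.0001 0 0 -0.105;60 0 0 -0.0001 0 0 -0.105;60 0 0 -0.0001 0 0 -0.105' ; python3 st.py; python3 -m jog '60 0 0 -0.0001 0 0 -0.105;60 0 0 -0.0001 0 0 -0.105;60 0 0 -0.0001 0 0 -0.105;60 0 0 -0.0001 0 0 -0.105' ; python3 st.py
```

```text
time_s: 6.83
tool_pos: [0.5292, -0.0087, 0.2243]
tcp_rot: [-3.141, -0.001, -1.508]
contact_force: [-0.4, -0.1, 2.1]
grip_width: 0.0606
q [-0.57  0.54  0.85  1.78 -0.46  1.04 -1.05] yaw -86.4 pos [529.2  -8.7 224.3] F [-0.4 -0.1  2.1] T [ 0.188  0.083 -0.229] w 60.6
time_s: 7.17
tool_pos: [0.5294, -0.0092, 0.2247]
tcp_rot: [-3.141, -0.002, -1.088]
contact_force: [1.1, -0.3, 0.8]
grip_width: 0.0605
q [-0.5   0.5   0.73  1.78 -0.39  1.01 -0.71] yaw -62.3 pos [529.4  -9.2 224.7] F [ 1.1 -0.3  0.8] T [-0.067  0.008 -0.239] w 60.5
```

```bash

python3 -m jog '60 0 0 -0.0001 0 0 -0.105;60 0 0 -0.0001 0 0 -0.105;60 0 0 -0.0001 0 0 -0.105' >/dev/null; python3 st.py
python3 -m jog '60 0 0 -0.0001 0 0 -0.105;60 0 0 -0.0001 0 0 -0.105;60 0 0 -0.0001 0 0 -0.105' >/dev/null; python3 st.py
python3 -m jog '60 0 0 -0.0001 0 0 -0.105;60 0 0 -0.0001 0 0 -0.105;60 0 0 -0.0001 0 0 -0.105' >/dev/null; python3 st.py
python3 -m jog '60 0 0 -0.0001 0 0 -0.105;60 0 0 -0.0001 0 0 -0.105;60 0 0 -0.0001 0 0 -0.105' >/dev/null; python3 st.py
```

```text
q [-0.45  0.48  0.64  1.78 -0.33  0.99 -0.45] yaw -44.3 pos [529.6  -9.5 224.9] F [ 0.6 -0.9  1.2] T [-0.15  -0.165 -0.202] w 60.9
q [-0.39  0.46  0.55  1.78 -0.28  0.98 -0.19] yaw -26.2 pos [529.8  -9.6 225.2] F [1.  1.3 0.9] T [-0.195 -0.316 -0.183] w 60.7
q [-0.34  0.45  0.46  1.77 -0.24  0.97  0.08] yaw -8.2 pos [530.1  -9.5 225.5] F [ 1.4 -0.7 -0.8] T [-0.122 -0.459 -0.175] w 60.8
q [-0.28  0.44  0.38  1.77 -0.19  0.97  0.34] yaw 9.9 pos [530.3  -9.3 225.7] F [ 2.6 -0.4 -0.9] T [ 0.025 -0.553 -0.175] w 61.0
```

```bash

python3 -m jog '60 0 0 -0.0001 0 0 -0.105;60 0 0 -0.0001 0 0 -0.105;60 0 0 -0.0001 0 0 -0.105' >/dev/null; python3 st.py
python3 -m jog '60 0 0 -0.0001 0 0 -0.105;60 0 0 -0.0001 0 0 -0.105;60 0 0 -0.0001 0 0 -0.105' >/dev/null; python3 st.py
python3 -m jog '60 0 0 -0.0001 0 0 -0.105;60 0 0 -0.0001 0 0 -0.105;60 0 0 -0.0001 0 0 -0.105' >/dev/null; python3 st.py
python3 -m jog '60 0 0 -0.0001 0 0 -0.105;60 0 0 -0.0001 0 0 -0.105;60 0 0 -0.0001 0 0 -0.105' >/dev/null; python3 st.py
```

```text
q [-0.23  0.43  0.29  1.77 -0.15  0.96  0.61] yaw 27.9 pos [530.3  -8.8 226. ] F [ 1.9  0.9 -1.4] T [ 0.219 -0.622 -0.145] w 60.8
q [-0.17  0.42  0.21  1.77 -0.11  0.96  0.89] yaw 46.0 pos [530.2  -8.3 226.3] F [ 2.   1.3 -0.3] T [ 0.338 -0.497 -0.157] w 60.5
q [-0.11  0.42  0.13  1.76 -0.06  0.96  1.16] yaw 64.1 pos [530.2  -8.  226.5] F [ 1.9  2.7 -0.3] T [ 0.437 -0.548 -0.18 ] w 61.0
q [-0.06  0.42  0.05  1.76 -0.02  0.96  1.43] yaw 82.1 pos [530.3  -7.8 226.8] F [2.5 2.1 0.6] T [ 0.463 -0.582 -0.128] w 60.6
```

```bash

python3 -m jog '60 0 0 -0.0001 0 0 -0.105;60 0 0 -0.0001 0 0 -0.105;60 0 0 -0.0001 0 0 -0.105' >/dev/null; python3 st.py
python3 -m jog '60 0 0 -0.0001 0 0 -0.105;60 0 0 -0.0001 0 0 -0.105;60 0 0 -0.0001 0 0 -0.105' >/dev/null; python3 st.py
python3 -m jog '60 0 0 -0.0001 0 0 -0.105;60 0 0 -0.0001 0 0 -0.105;60 0 0 -0.0001 0 0 -0.105' >/dev/null; python3 st.py
python3 -m jog '72 0 0 0 0 0 0;72 0 0 0 0 0 0;72 0 0 0 0 0 0' 20 >/dev/null; python3 st.py
```

```text
q [-0.    0.42 -0.03  1.76  0.02  0.96  1.71] yaw 100.2 pos [530.6  -7.7 227.2] F [ 2.9  2.3 -0.7] T [ 0.512 -0.673 -0.172] w 60.9
q [ 0.05  0.42 -0.11  1.76  0.06  0.96  1.98] yaw 118.2 pos [530.8  -7.6 227.5] F [ 3.8  2.2 -1.1] T [ 0.555 -0.653 -0.14 ] w 60.7
q [ 0.11  0.42 -0.19  1.75  0.1   0.97  2.25] yaw 136.3 pos [530.7  -7.4 227.8] F [ 2.1  2.6 -1.4] T [ 0.679 -0.692 -0.166] w 60.7
q [ 0.11  0.42 -0.19  1.76  0.1   0.97  2.25] yaw 135.9 pos [528.3  -9.3 227.3] F [-0.2 -0.4 -0.5] T [-0.034  0.048 -0.028] w 66.6
```

```bash

python3 -m jog '72 0.001 0 0 0 0 0;72 0.001 0 0 0 0 0;72 0 0 0 0 0 0' >/dev/null; python3 st.py
python3 -m jog '72 0.001 0 0 0 0 0;72 0.001 0 0 0 0 0;72 0 0 0 0 0 0' >/dev/null; python3 st.py
python3 -m jog '72 0.001 0 0 0 0 0;72 0.001 0 0 0 0 0;72 0 0 0 0 0 0' >/dev/null; python3 st.py
```

```text
q [ 0.1   0.42 -0.19  1.76  0.1   0.97  2.25] yaw 136.0 pos [527.2  -6.9 227.7] F [0.3 0.3 0.6] T [0.107 0.062 0.016] w 67.1
q [ 0.1   0.42 -0.19  1.76  0.1   0.97  2.25] yaw 136.1 pos [526.1  -5.3 227.9] F [ 0.3 -0.6  0.5] T [0.011 0.015 0.05 ] w 67.0
q [ 0.1   0.42 -0.19  1.77  0.1   0.97  2.24] yaw 136.1 pos [524.6  -3.8 227.9] F [-0.7  0.2  0.1] T [0.058 0.033 0.013] w 66.8
```

```bash

python3 -m jog '72 0.001 0 0 0 0 0;72 0.001 0 0 0 0 0;72 0 0 0 0 0 0' >/dev/null; python3 st.py
python3 -m jog '72 0.001 0 0 0 0 0;72 0.001 0 0 0 0 0;72 0 0 0 0 0 0' >/dev/null; python3 st.py
```

```text
q [ 0.1   0.41 -0.19  1.77  0.1   0.96  2.24] yaw 136.1 pos [523.5  -2.8 228. ] F [ 1.2 -1.8  0.6] T [-0.036 -0.108  0.009] w 66.8
q [ 0.1   0.41 -0.19  1.77  0.1   0.96  2.24] yaw 136.1 pos [522.8  -2.  228.2] F [ 2.2 -2.2  0.4] T [-0.409 -0.497 -0.033] w 67.0
```

```bash

python3 -m jog '72 0.001 0 0 0 0 0;72 0.001 0 0 0 0 0;72 0 0 0 0 0 0' >/dev/null; python3 st.py
python3 -m jog '72 0.001 0 0 0 0 0;72 0 0 0 0 0 0' >/dev/null; python3 st.py
```

```text
q [ 0.09  0.41 -0.19  1.78  0.1   0.96  2.24] yaw 136.0 pos [522.1  -1.3 228.4] F [ 3.9 -3.5 -0.3] T [-0.813 -0.861 -0.025] w 67.0
q [ 0.09  0.41 -0.19  1.78  0.1   0.96  2.23] yaw 136.0 pos [521.8  -1.1 228.5] F [ 5.4 -4.3 -0.1] T [-0.969 -1.033 -0.003] w 67.1
```

```bash

python3 -m jog '72 -0.0036 0 0 0 0 0;72 -0.004 0 0 0 0 0;72 -0.003 0 0 0 0 0;72 -0.003 0.0018 0 0 0 0;60 0 0 0 0 0 0;60 0 0 0 0 0 0;60 0 0 0 0 0 0' 15 ; python3 st.py
python3 -m jog '100 0 0 0 0 0 0;100 0 0 0 0 0 0;100 0 0 0 0 0 0;100 0 0 0 0 0 0.1208;100 0 0 0 0 0 0.1208;100 0 0 0 0 0 0.1208;100 0 0 0 0 0 0.1208;100 0 0 0 0 0 0.1208;100 0 0 0 0 0 0.1208;100 0 0 0 0 0 0.1208;100 0 0 0 0 0 0.1208' >/dev/null; python3 st.py
```

```text
time_s: 12.42
tool_pos: [0.5305, -0.0068, 0.2275]
tcp_rot: [-3.141, -0.001, 2.376]
contact_force: [0.0, 0.4, -1.0]
grip_width: 0.0612
q [ 0.11  0.43 -0.19  1.75  0.1   0.97  2.25] yaw 136.1 pos [530.5  -6.8 227.5] F [ 0.   0.4 -1. ] T [0.191 0.01  0.038] w 61.2
q [-0.07  0.42  0.06  1.76 -0.03  0.97  1.4 ] yaw 80.4 pos [530.8  -7.3 228. ] F [ 0.2 -0.3  0.1] T [-0.027  0.019 -0.028] w 92.4
```

```bash

python3 -m jog '100 0 0 0 0 0 0.1208;100 0 0 0 0 0 0.1208;100 0 0 0 0 0 0.1208;100 0 0 0 0 0 0.1208;100 0 0 0 0 0 0.1208;100 0 0 0 0 0 0.1208;100 0 0 0 0 0 0.1208;100 0 0 0 0 0 0.1208;100 0 0 0 0 0 0.1208;100 0 0 0 0 0 0.1208;100 0 0 0 0 0 0.1208;100 0 0 0 0 0 0.1208' >/dev/null; python3 st.py
python3 -m jog '100 0 0 0 0 0 0.1208;100 0 0 0 0 0 0.1208;100 0 0 0 0 0 0.1208;100 0 0 0 0 0 0.1208;100 0 0 0 0 0 0.1208;100 0 0 0 0 0 0.1208;100 0 0 0 0 0 0' >/dev/null; python3 st.py
```

```text
q [-0.32  0.44  0.43  1.76 -0.22  0.98  0.15] yaw -2.7 pos [530.8  -7.1 228. ] F [ 0.4 -0.4 -0.5] T [-0.083  0.083 -0.012] w 92.6
q [-0.45  0.48  0.63  1.77 -0.33  1.   -0.46] yaw -44.0 pos [530.8  -6.9 227.8] F [-0.6  0.1  0.6] T [-0.029  0.14  -0.008] w 92.9
```

```bash

python3 -m jog '60 0.0005 0.0015 0 0 0 0;60 0 0 0 0 0 0;60 0 0 0 0 0 0;60 0 0 0 0 0 0;60 0 0 0 0 0 0;60 0 0 0 0 0 0;60 0 0 0 0 0 0' 30 >/dev/null; python3 st.py
python3 -m jog '60 0 0 -0.0001 0 0 -0.105;60 0 0 -0.0001 0 0 -0.105;60 0 0 -0.0001 0 0 -0.105;60 0 0 -0.0001 0 0 -0.105;60 0 0 -0.0001 0 0 -0.105' >/dev/null; python3 st.py
python3 -m jog '68 0 0 0 0 0 0;68 0 0 0 0 0 0;68 0 0 0 0 0 0' 20 >/dev/null; python3 st.py
```

```text
q [-0.44  0.48  0.63  1.77 -0.33  1.   -0.45] yaw -43.9 pos [530.1  -8.8 227.9] F [-0.6  0.5  0.4] T [-0.065  0.187 -0.022] w 60.7
q [-0.35  0.45  0.48  1.77 -0.25  0.98 -0.01] yaw -13.5 pos [530.3  -8.9 228.4] F [ 0.3 -0.8  0.3] T [-0.021  0.024 -0.219] w 60.6
q [-0.35  0.45  0.49  1.77 -0.25  0.98 -0.01] yaw -13.9 pos [530.1  -8.8 228.3] F [-0.1  0.1  0.2] T [-0.104  0.059 -0.015] w 63.6
```

```bash

python3 -m jog '68 -0.00174 -0.001 0 0 0 0;68 -0.00174 -0.001 0 0 0 0;68 0 0 0 0 0 0' >/dev/null; python3 st.py
python3 -m jog '68 -0.00174 -0.001 0 0 0 0;68 -0.00174 -0.001 0 0 0 0;68 0 0 0 0 0 0' >/dev/null; python3 st.py
python3 -m jog '68 -0.00087 -0.0005 0 0 0 0;68 -0.00087 -0.0005 0 0 0 0;68 0 0 0 0 0 0' >/dev/null; python3 st.py
```

```text
q [-0.36  0.45  0.49  1.78 -0.25  0.98 -0.02] yaw -13.8 pos [527.   -5.5 228.3] F [1.1 0.8 0. ] T [-0.072  0.068 -0.042] w 63.6
q [-0.37  0.44  0.49  1.78 -0.24  0.98 -0.02] yaw -13.8 pos [524.6  -3.3 228.6] F [ 1.4 -0.7  0.5] T [-0.182 -0.175  0.043] w 62.9
q [-0.37  0.44  0.49  1.79 -0.24  0.97 -0.03] yaw -13.8 pos [523.9  -2.7 228.8] F [ 2.4 -2.9 -0.1] T [-0.59  -0.602 -0.043] w 63.5
```

```bash

python3 -m jog '68 -0.00087 -0.0005 0 0 0 0;68 -0.00087 -0.0005 0 0 0 0;68 0 0 0 0 0 0' >/dev/null; python3 st.py
python3 -m jog '68 -0.00087 -0.0005 0 0 0 0;68 0 0 0 0 0 0' >/dev/null; python3 st.py
```

```text
q [-0.37  0.44  0.49  1.79 -0.24  0.98 -0.03] yaw -13.8 pos [5.200e+02 5.000e-01 2.279e+02] F [ 0.2 -0.3  0.8] T [-0.075  0.12   0.021] w 63.0
q [-0.38  0.44  0.49  1.79 -0.24  0.98 -0.03] yaw -13.7 pos [518.8   1.6 227.5] F [-1.8  1.4 -0.6] T [ 0.149  0.469 -0.014] w 63.3
```

```bash

python3 -m jog '68 0.00174 0.001 0 0 0 0;68 0.00174 0.001 0 0 0 0;68 0 0 0 0 0 0' >/dev/null; python3 st.py
python3 -m jog '68 0.00174 0.001 0 0 0 0;68 0.00174 0.001 0 0 0 0;68 0 0 0 0 0 0' >/dev/null; python3 st.py
```

```text
q [-0.37  0.44  0.48  1.79 -0.25  0.98 -0.02] yaw -13.7 pos [5.198e+02 3.000e-01 2.276e+02] F [-6.4  3.9  4.6] T [ 0.893  1.675 -0.106] w 63.5
q [-0.36  0.44  0.48  1.78 -0.25  0.99 -0.02] yaw -13.7 pos [522.9  -3.3 228. ] F [-6.6  2.3  6.9] T [ 0.559  1.698 -0.033] w 63.3
```

```bash

python3 -m jog '68 0.00087 0.0005 0 0 0 0;68 0 0 0 0 0 0;68 0 0 0 0 0 0' >/dev/null; python3 st.py; python3 - <<'E'
from plant import *
import cv2
a=camera('side')['pixels'];cv2.imwrite('pics/side3.png',a)
cv2.imwrite('pics/c3.png',cv2.resize(a[130:230,240:350],None,fx=6,fy=6,interpolation=cv2.INTER_CUBIC))
E
```

```text
q [-0.36  0.44  0.49  1.78 -0.25  0.99 -0.02] yaw -13.7 pos [524.3  -4.9 228.2] F [-4.3  1.7  4. ] T [0.272 1.345 0.025] w 63.6
```

View pics/c3.png

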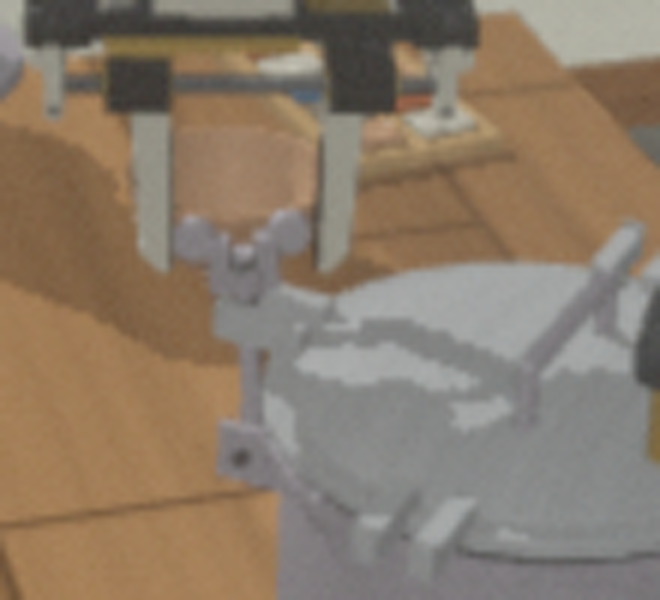

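```bash

python3 -m jog '68 0.00087 0.0005 0 0 0 0;68 0.00087 0.0005 0 0 0 0;68 0 0 0 0 0 0' >/dev/null; python3 st.py;
python3 -m jog '68 0.00087 0.0005 0 0 0 0;68 0.00087 0.0005 0 0 0 0;68 0 0 0 0 0 0' >/dev/null; python3 st.py; 
```

```text
q [-0.36  0.45  0.49  1.77 -0.25  0.98 -0.01] yaw -13.8 pos [528.9  -7.8 228.4] F [-0.8 -0.6  0.3] T [-0.169  0.288  0.064] w 63.2
q [-0.35  0.45  0.49  1.77 -0.25  0.98 -0.01] yaw -13.8 pos [530.7  -9.  228.4] F [ 0.1  0.2 -0.1] T [-0.127  0.094  0.013] w 63.3
```

```bash

python3 -m jog '60 0 0 0 0 0 0;60 0 0 0 0 0 0;60 0 0 -0.0001 0 0 -0.105;60 0 0 -0.0001 0 0 -0.105;60 0 0 -0.0001 0 0 -0.105;60 0 0 -0.0001 0 0 -0.105;60 0 0 -0.0001 0 0 -0.105;60 0 0 -0.0001 0 0 -0.105;60 0 0 -0.0001 0 0 -0.105' 30 >/dev/null; python3 st.py
python3 -m jog '68 0 0 0 0 0 0;68 0 0 0 0 0 0;68 0 0 0 0 0 0' 20 >/dev/null; python3 st.py
```

```text
q [-0.22  0.43  0.29  1.76 -0.14  0.97  0.62] yaw 28.6 pos [530.6  -8.8 229.1] F [-0.1  0.4 -0.6] T [-0.008 -0.087 -0.149] w 60.9
q [-0.22  0.43  0.29  1.76 -0.14  0.97  0.62] yaw 28.2 pos [530.2  -8.8 229.1] F [ 0.6 -0.6 -0.1] T [-0.05   0.023  0.035] w 63.0
```

```bash

python3 -m jog '60 0 0 0 0 0 0;60 0 0 0 0 0 0;60 -0.00062 -0.0019 0 0 0 0;60 -0.00062 -0.0019 0 0 0 0;60 -0.00062 -0.0019 0 0 0 0;60 0 0 0 0 0 0' 10 >/dev/null; python3 st.py
python3 -m jog '60 -0.00031 -0.00095 0.0002 0 0 0;60 -0.00031 -0.00095 0.0002 0 0 0;60 0 0 0 0 0 0' >/dev/null; python3 st.py
python3 -m jog '60 -0.00031 -0.00095 0.0002 0 0 0;60 -0.00031 -0.00095 0.0002 0 0 0;60 0 0 0 0 0 0' >/dev/null; python3 st.py
```

```text
q [-0.23  0.42  0.29  1.77 -0.14  0.97  0.61] yaw 28.3 pos [526.   -4.1 229. ] F [ 2.3  1.  -1.8] T [ 0.182 -0.636 -0.035] w 61.2
q [-0.23  0.42  0.29  1.78 -0.14  0.96  0.61] yaw 28.3 pos [525.1  -3.2 229. ] F [ 3.2 -0.6 -1.9] T [ 0.079 -0.974 -0.007] w 61.2
q [-0.24  0.42  0.29  1.78 -0.14  0.96  0.6 ] yaw 28.3 pos [523.7  -1.9 228.8] F [ 3.1 -0.1  0.5] T [-0.005 -1.075 -0.047] w 61.2
```

```bash

python3 -m jog '60 -0.00062 -0.0019 0.0004 0 0 0;60 -0.00062 -0.0019 0.0004 0 0 0;60 0 0 0 0 0 0' >/dev/null; python3 st.py
python3 -m jog '60 -0.00062 -0.0019 0.0004 0 0 0;60 -0.00062 -0.0019 0.0004 0 0 0;60 0 0 0 0 0 0' >/dev/null; python3 st.py
python3 -m jog '60 -0.00062 -0.0019 0.0004 0 0 0;60 -0.00062 -0.0019 0.0004 0 0 0;60 0 0 0 0 0 0' >/dev/null; python3 st.py
```

```text
q [-0.24  0.41  0.29  1.79 -0.14  0.96  0.6 ] yaw 28.3 pos [520.4   1.2 228.1] F [4.2 0.6 3.5] T [ 0.07  -0.988  0.014] w 61.4
q [-0.25  0.41  0.29  1.8  -0.14  0.95  0.59] yaw 28.4 pos [517.1   4.4 227.1] F [2.6 0.1 5.3] T [ 0.115 -1.007  0.011] w 61.2
q [-0.26  0.41  0.29  1.81 -0.14  0.95  0.58] yaw 28.4 pos [513.6   7.7 225.9] F [2.3 2.5 4.2] T [ 0.399 -0.758  0.001] w 61.2
```

```bash

python3 -m jog '60 -0.00093 -0.0029 0.0005 0 0 0;60 -0.00093 -0.0029 0.0006 0 0 0;60 0 0 0 0 0 0' >/dev/null; python3 st.py
python3 -m jog '60 -0.00093 -0.0029 0.0009 0 0 0;60 -0.00093 -0.0029 0.001 0 0 0;60 -0.00093 -0.0029 0.001 0 0 0;60 0 0 0 0 0 0' >/dev/null; python3 st.py
```

```text
q [-0.27  0.4   0.28  1.82 -0.14  0.94  0.58] yaw 28.4 pos [508.3  12.5 223.9] F [2.3 3.3 2. ] T [ 0.71  -0.764 -0.013] w 61.0
q [-0.28  0.39  0.28  1.84 -0.14  0.92  0.56] yaw 28.4 pos [502.3  18.  221.2] F [2.6 3.4 0.4] T [ 0.709 -0.901  0.036] w 61.3
```

```bash

python3 -m jog '100 0 0 0 0 0 0;100 0 0 0 0 0 0;100 0 0 0 0 0 0;100 0 0 0 0 0 0;100 0 0 0 0 0 0;100 0 0 0 0 0 0;100 0 0 0 0 0 0;100 0 0 0 0 0 0' >/dev/null; python3 st.py
python3 - <<'E'
from plant import *
import cv2
import numpy as np
a=camera('side')['pixels'];cv2.imwrite('pics/side4.png',a)
cv2.imwrite('pics/c4.png',cv2.resize(a[130:290,230:400],None,fx=3.7,fy=3.7,interpolation=cv2.INTER_CUBIC))
E
```

```text
q [-0.28  0.39  0.29  1.84 -0.14  0.92  0.56] yaw 28.3 pos [503.1  16.8 221.8] F [-0.2 -0.1  0.2] T [-0.085  0.036  0.011] w 93.1
```

View pics/c4.png

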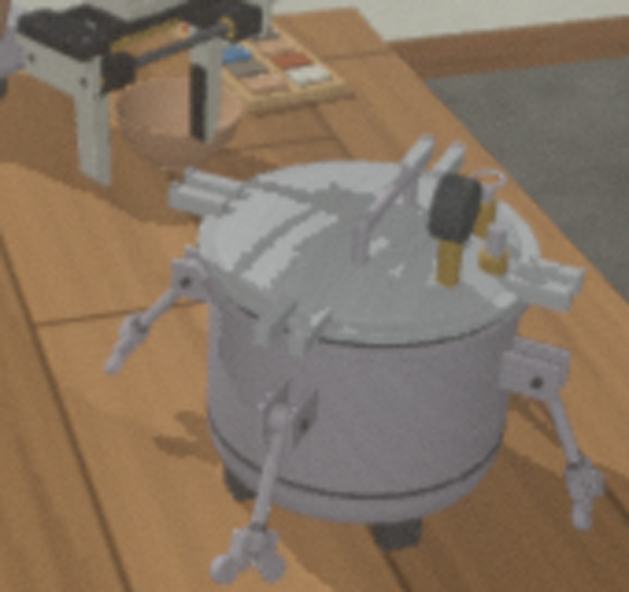

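The picture shows the last bolt hanging out and down, with its pivot at about (281,205) px and its end at about (260,228) px. The lug is empty. I'll raise the tool clear and look again.

```bash

python3 -m jog '100 0 0 -0.02 0 0 0;100 0 0 -0.03 0 0 0;100 0 0 -0.03 0 0 0;100 0 0 -0.03 0 0 0;100 0 0 -0.02 0 0 0;100 0 0 0 0 0 0;100 0 0 0 0 0 0;100 0 0 0 0 0 0' ; 
python3 - <<'E'
from plant import *
import cv2
import numpy as np
a=camera('side')['pixels'];b=camera('top')['pixels']
cv2.imwrite('pics/c5.png',np.hstack([cv2.resize(a[130:290,230:400],None,fx=2.3,fy=2.3,interpolation=cv2.INTER_CUBIC),cv2.resize(b,(490,368))]))
s0=cv2.imread('pics/side0.png')
d=cv2.absdiff(a,s0).max(2)
for n,(x,y) in dict(jar=(265,355),cup=(370,358),bowl=(278,165),brush=(205,190)).items(): print(n,d[y-25:y+25,x-25:x+25].mean())
E
```

```text
time_s: 23.35
tool_pos: [0.5025, 0.017, 0.3508]
tcp_rot: [-3.141, 0.002, 0.494]
contact_force: [-0.3, 0.2, -0.3]
grip_width: 0.0928
jar 9.896
cup 10.3816
bowl 5.6672
brush 7.1728
```

View pics/c5.png

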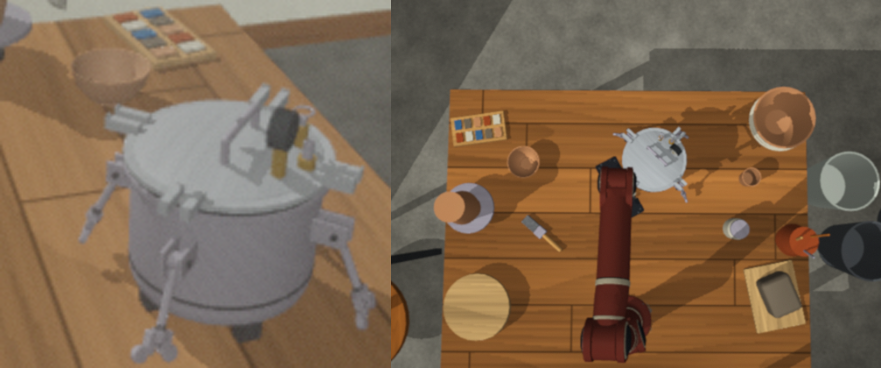

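```bash
python3 -c "
from plant import *
print(close_job())"
```

```text
the job is handed in; nothing more can be done
None
```

The last bolt is free and hangs down outside the tank with the other three. I handed the job in at about 23 s, with the gripper open and clear above the tank.

- **Backing off:** I gripped the nut by its wing tips and turned it anticlockwise about 325° in all. The turning torque fell from about 0.24 to about 0.15 N m as the gasket unloaded.
- **Push tests:**
  - At about 254° the bolt stopped at 6.9 N, so the nut was still held.
  - At about 284° it passed the lips with about 4 N of drag.
  - I set it upright again and turned the nut about 42° more, just under a sixth of a turn. It then swung out with only a few N.
- **Last checks:** The pictures show the lug empty, the bolt hanging, and the bowl, jar, cup and brush where they were.

Two things were less clean than I would like:
- **Setting the bolt back:** Easing the barely clear bolt back in over the lips peaked near 7 N sideways plus 7 N upward, about 10 N in all.
- **Slack not measured directly:** From the turn angle I judge the nut's face to be between 2.7 and 4.2 mm above the seat. The upper limit is 4.6 mm, but I could not confirm it had reached the 3.5 mm given as clear.

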